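Clear and uncap the lamp fitting

ROBOT

A 6-joint arm with a two-finger parallel gripper is mounted at the origin on the work surface. World frame = base frame: x ahead of the robot, y to its left, z up, the work surface at z = 0. Lengths are in m, angles in rad, forces in N, time in s.
With the tool pointing down it reaches from about 0.3 to 0.95 m from the base axis. Payload 3.1 kg.
Tool frame: the origin (TCP) lies midway between the tips of the shut fingers; the grasp point (between the pads) lies 19 mm behind it; z points along the fingers, y is the line along which they close (so a half turn about z gives the same grasp; the last joint's range is limited). The gripper opens to 85 mm and grips with 20 to 120 N. Pads are 22 mm wide; open, the fingers measure 114 mm over their backs; the gripper's body (76 mm by 85 mm) begins 54 mm behind the grasp point. The pads swing forward as they close: fully open they stand 13 mm farther back than shut.
Start: joints at [1.181, 0.308, 1.634, -0, 1.2, -0.07], TCP at [0.197, 0.593, 0.231] pointing down, gripper open.
Joint ranges: [-3.06, 3.06], [-0.79, 1.96], [0.05, 2.63], [-1.19, 4.34], [0.05, 2.64], [-2.94, 2.94]. Speed limits (rad/s): [2.79, 2.79, 3.14, 3.14, 3.14, 3.14].

INTERFACE

Orientations are given as a unit quaternion [x, y, z, w].
In Python, from plant import arm, eyes gives the robot as it stands. The module is installed in compiled form; this text tells all that it offers.
- The arm moves only by the tool jog_arm, never from a script. Its argument "increments" is text: rows parted by semicolons, each of 7 numbers parted by spaces: the shift along the tool's x, y, z in units of 30 mm (1.0 is 30 mm), then the turn, a rotation vector about the tool's x, y, z in degrees, then the opening, from -1 (shut) to 1 (fully open). A call has 1 to 8 rows; each row shifts and turns the commanded pose from where the row before left it, along the tool's axes as they then stand; what a row does not reach is not made up. A row lasts 1/8 s, in which the tool goes at most 62.5 mm and 10.7 degrees, less where a joint would pass 70% of its speed; a pose out of reach is approached as far as the arm can. A call is refused whole if a number of a shift passes 1 or a number of a turn 10.7, either way. A call with a gripper value outside its range is refused whole. The fingers move at their own pace and stop on an object; "grip_force" is the grip in N (left out, the last holds). Time passes only in rows, so rows that do not move let the fingers close. It gives the time, the measured TCP pose, the force, the opening and the grip force at its end, in the units of the state.
- arm.read_state(): the state, without advancing time (a new reading comes with each control period).
- eyes.grab_frame(name): name is "scene" or "side" or "wrist"; returns a dict with "pixels" (420x560x3 uint8, blue, green, red), "z_map" (420x560 float32, m along the optical axis (not along the pixel's ray), 0 where there is no reading), "fx", "fy", "cx", "cy" (pixels), "rvec" (rotation vector, rad) and "tvec" (3), from world to camera coordinates, as OpenCV has them; the wrist camera has in their place "mount" (4x4, takes a point from camera to tool coordinates, whose origin is the TCP and whose axes are the flange's). Camera axes: x right, y down, z forward; pixel columns grow to the right and rows downward; lengths in m; the calibration is good to about 2 mm. A picture is of the moment at which its call begins: read the wrist's pose just before it.
- arm.sign_off(): hands the job in; it is judged then, once.
The state is a dict: "time": time; "qpos": joint angles; "joint_vel": joint speeds; "joint_efforts": joint torques, N m; "tcp_pos": TCP position; "ee_rot": TCP orientation; "force": force on the tool from outside, world axes, zero at the start; "torque": the same for the moment, N m; "grip_width": finger opening in m; "gripper_force": force on a finger pad.
Only numpy, scipy, OpenCV 4.12 (cv2) and the standard library are available. Lean on these libraries where they do the work, as an engineer would, in place of code of your own. Each camera call takes 0.05 s, during which the arm holds its last target. There are 200 camera calls.

TASK

Somebody has parked a stacking cup on the cap of the lamp fitting: first nest that cup, pushed home and upright, in the matching cup standing on the bench, without shifting that one from its place. Then get the fitting's cap off: it may have an ordinary or a reverse quarter-turn thread and nothing shows which, so try it one way and, if it will not come, the other way. Finish holding the cap in the gripper, level, lifted about 7 cm from where it sat and touching nothing else; do not put it down or let go, and leave everything else on the bench as it stands.

Things in the scene. Friction and masses are not known exactly. Their poses are not given: they have to be found in the camera images.
- cap: Round dark ribbed steel cap, 52 mm across, 36 mm tall, about 80 g, seated on the lamp fitting, underside 70 mm above the bench. Origin at the centre of its underside, z up; yaw within 5 degrees of 0 at the start. A hidden quarter-turn thread holds it; which way frees it, seen from above, is drawn anew for every start and cannot be seen.
- cap_top (a point): Centre of the cap's flat top, 36 mm above its underside. The wrong way the cap meets a firm stop after 5 to 15 degrees and stays locked (it lifts only 2 mm). The right way it turns easily to a firm stop 60 to 70 degrees from the start; at that stop it lifts straight off; it stays locked for the first 50 degrees. Hard against a stop the fingers slip round the cap: ease off a little before lifting.
- fitting: Lamp fitting fixed to the bench: grey drum 76 mm across, dark round foot plate 100 mm across. Origin at the centre of its underside, z up. A black cable gland 22 mm thick sticks out to 70 mm from the axis along its +x, 34 mm up.
- fitting_top (a point): Centre of the fitting's flat top, 70 mm above the bench, on which the cap sits. The hidden thread stands 26 mm up from here, inside the cap.
- cup_parked: Stepped white plastic stacking cup, about 60 g, standing upright on the cap, up to 4 mm off its centre. 95 mm tall; the upper 30 mm is an upright band 64 mm across outside (up to 66 at its slight corners), 59 mm inside; below it a cone, 55 mm across 65 mm up and 37 mm at the foot. Origin at the centre of its underside, z to the rim.
- parked_rim (a point): Centre of the parked cup's mouth, level with its rim, 95 mm from its underside. Nested home, the lower edge of its band sits on the twin's rim: its origin is then 30 mm above the twin's and the whole band stands out above the twin.
- cup_bench: The identical twin cup standing upright on the bench, open, about 90 g; same sizes. Origin at the centre of its underside, z up.
- bench_rim (a point): Centre of the twin's mouth, level with its rim, 95 mm above the bench.
- big_cup: Bystander: a larger cup of the same stepped form, white plastic, rim 86 mm wide, 128 mm tall; origin at the centre of its underside. It does not belong to the pair.
- junction_box: Bystander: square plastic junction box 60 x 60 x 40 mm; origin at the centre of its underside.
- tape_roll: Bystander: black tape roll lying flat, 90 mm across, 19 mm high; origin at the centre of its underside.
- lamp_carton: Bystander: upright lamp carton 65 x 65 x 100 mm, white with a blue band; origin at the centre of its underside.
- spray_can: Bystander: standing aluminium spray can, 54 mm across, 150 mm tall; origin at the centre of its underside.
- screwdriver: Bystander: screwdriver about 190 mm long lying on the bench at the robot's left; origin under the middle, x along it.
- spanner: Bystander: spanner about 170 mm long lying on the bench at the robot's right; origin under the middle, x along it.
There are look-alikes about, which are no part of the job. What is shaped like the cup_parked but green is not meant.

How it is judged:
By the outcome, as a careful person would: the job done as asked, in the order asked, and still so for the second after the job is handed in, while the arm keeps its last pose, push and grip.
It also fails if it takes over 64 s, if anything falls off the work surface, if the arm or the gripper's body presses on something with over 40 N, if the wrist force passes 120 N, or if a joint passes its speed limit or range.

## Working session

There is one attempt and no reset: what is moved stays moved. The work goes in short steps, Python scripts to look and compute and a tool call to move; the robot and the scene stay as the last step left them, time stands still between calls to the robot, and variables do not carry over. Pictures are saved under pics/ and viewed, at most 10 in all, crops included, and the job is handed in when it is done.

Besides the shell and the picture viewer there is one more tool, called as name(argument=value, ...) on one line, values as JSON. jog_arm: Moves the arm, as the interface text tells. Its arguments: {"type":"object","properties":{"increments":{"type":"string"},"grip_force":{"type":"number"}},"required":["increments"]}

```bash
mkdir -p pics; cat > h.py <<'E'
import numpy as np, cv2
from plant import arm, eyes
from scipy.spatial.transform import Rotation as R
def grab(n):
    s=arm.read_state(); f=eyes.grab_frame(n); 
    if n=="wrist":
        T=np.eye(4);T[:3,:3]=R.from_quat(s["ee_rot"]).as_matrix();T[:3,3]=s["tcp_pos"]
        M=T@f["mount"]
    else:
        W=np.eye(4);W[:3,:3]=cv2.Rodrigues(np.array(f["rvec"],float))[0];W[:3,3]=np.ravel(f["tvec"]);M=np.linalg.inv(W)
    f["M"]=M; return f
def cloud(f):
    z=f["z_map"];v,u=np.mgrid[:z.shape[0],:z.shape[1]]
    P=np.stack([(u-f["cx"])/f["fx"]*z,(v-f["cy"])/f["fy"]*z,z],-1)
    P=P@f["M"][:3,:3].T+f["M"][:3,3]; P[z==0]=np.nan
    return P
E
python3 - <<'E'
from h import *
import pickle
print(arm.read_state())
for n in ("scene","side","wrist"):
    f=grab(n); pickle.dump(f,open(n+".pkl","wb")); cv2.imwrite(f"pics/{n}0.png",f["pixels"]); print(n,f["M"].round(3).tolist(),f["fx"])
E
```

```text
{'time': 0.0, 'qpos': array([ 1.18131028e+00,  3.09001994e-01,  1.63521144e+00,  1.79830981e-05,
        1.19969197e+00, -6.97351804e-02]), 'joint_vel': array([ 0.00217064,  0.00012347, -0.00042477, -0.00094001,  0.00032946,
        0.00044506]), 'joint_efforts': array([ 1.38416544e-04, -4.15260780e+01, -2.76663780e+01, -4.14802469e-05,
        1.01003872e-02, -1.97197117e-06]), 'tcp_pos': array([0.1961816 , 0.59253637, 0.2300371 ]), 'ee_rot': array([ 1.59198354e-01,  9.87245940e-01, -1.12411792e-03, -2.71344521e-04]), 'force': array([ 5.44737381e-01, -3.57518546e-04, -5.74116682e-01]), 'torque': array([-6.20210315e-05,  2.70630538e-02, -3.52931063e-02]), 'gripper_force': 0.0, 'grip_width': 0.08537972298233125}
scene [[-0.736, 0.512, -0.443, 1.08], [0.677, 0.57, -0.465, 0.569], [0.014, -0.643, -0.766, 1.073], [0.0, 0.0, 0.0, 1.0]] 496.5688786704669
side [[0.795, -0.294, 0.53, -0.014], [-0.606, -0.41, 0.682, -0.692], [0.017, -0.863, -0.505, 0.691], [0.0, 0.0, 0.0, 1.0]] 395.8028755265555
wrist [[0.314, 0.914, 0.258, 0.132], [0.949, -0.302, -0.088, 0.614], [-0.002, 0.273, -0.962, 0.372], [0.0, 0.0, 0.0, 1.0]] 303.6943225422955
```

View pics/scene0.png

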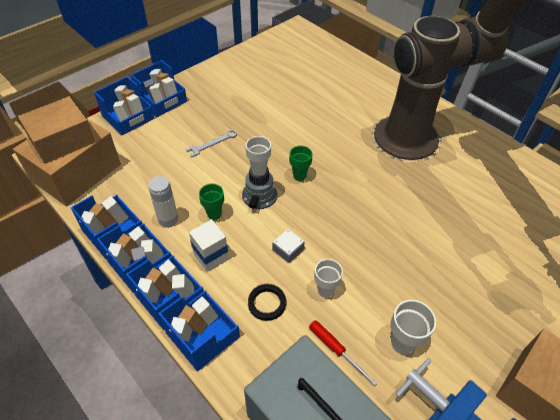

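View pics/side0.png

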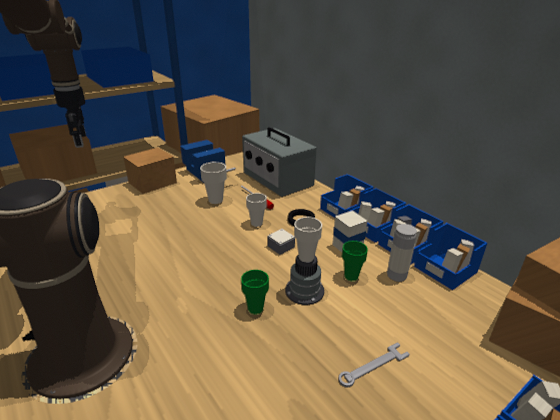

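The scene picture shows the parked white cup on the fitting with its rim at about (258,145). The white twin's rim is at (328,270), the big cup is at (412,325), and the green decoys are at (300,160) and (211,200). The side view agrees: parked rim at (308,228), twin at (257,200).

```bash
python3 - <<'E'
from h import *
import pickle
from scipy.optimize import least_squares
def fit(X):
    o=least_squares(lambda p:np.hypot(X[:,0]-p[0],X[:,1]-p[1])-p[2],[*X.mean(0),.03],loss="soft_l1",f_scale=.001); return o.x
F={n:pickle.load(open(n+".pkl","rb")) for n in("scene","side")}
C={n:cloud(f) for n,f in F.items()}
boxes={"parked":{"scene":(235,125,285,190),"side":(285,210,330,265)},"twin":{"scene":(305,255,350,305),"side":(240,190,272,230)},
"big":{"scene":(380,290,445,360),"side":(195,155,232,208)},"box":{"scene":(270,228,308,262),"side":(264,230,298,253)},"gr1":{"scene":(285,143,316,184)},"gr2":{"scene":(196,180,228,222)},"carton":{"scene":(187,220,232,270)},"can":{"scene":(146,173,180,227)},"gland/fit":{"scene":(238,165,282,212),"side":(283,255,328,303)}}
for k,b in boxes.items():
  for n,(a,c,d,e) in b.items():
    P=C[n][c:e,a:d].reshape(-1,3);P=P[np.isfinite(P[:,0])&(P[:,2]>.015)]
    zt=np.percentile(P[:,2],98)
    T=P[P[:,2]>zt-.006]
    print(k,n,"ztop",zt.round(4),"mean",T[:,:2].mean(0).round(4),"ext",T[:,:2].min(0).round(3),T[:,:2].max(0).round(3),"circ",fit(T[:,:2]).round(4),len(T))
    if k in("parked","twin","gland/fit"):
      cx,cy,_=fit(T[:,:2])
      for z0,z1 in((.02,.035),(.045,.065),(.074,.1),(.12,.15),(.175,.198)):
        Q=P[(P[:,2]>z0)&(P[:,2]<z1)];
        if len(Q)>30: print("   band",z0,fit(Q[:,:2]).round(4),len(Q))
E
```

```text
parked scene ztop 0.2027 mean [ 0.5034 -0.1248] ext [ 0.471 -0.157] [ 0.536 -0.091] circ [ 0.5028 -0.1246  0.0305] 133
   band 0.045 [ 0.5006 -0.1285  0.0378] 41
   band 0.074 [ 0.5005 -0.1287  0.0268] 136
   band 0.12 [ 0.5016 -0.1268  0.0234] 110
   band 0.175 [ 0.5032 -0.1245  0.0305] 304
parked side ztop 0.2002 mean [ 0.4993 -0.1254] ext [ 0.469 -0.157] [ 0.532 -0.093] circ [ 0.5003 -0.1244  0.0305] 162
   band 0.02 [0.5557 0.2275 0.1961] 51
   band 0.12 [ 0.5009 -0.1237  0.0223] 161
   band 0.175 [ 0.5001 -0.1245  0.0305] 422
twin scene ztop 0.0972 mean [0.5829 0.2101] ext [0.551 0.177] [0.614 0.241] circ [0.5825 0.2093 0.0305] 130
   band 0.02 [0.5822 0.2094 0.0213] 83
   band 0.045 [0.5825 0.2094 0.0246] 146
   band 0.074 [0.5827 0.2094 0.0306] 342
twin side ztop 0.0937 mean [0.5805 0.2091] ext [0.548 0.176] [0.612 0.242] circ [0.5795 0.2097 0.0305] 85
   band 0.02 [0.6019 0.2528 0.0669] 72
   band 0.045 [0.5799 0.2111 0.0262] 75
   band 0.074 [0.5795 0.2098 0.0307] 229
big scene ztop 0.1305 mean [0.5508 0.4216] ext [0.506 0.378] [0.595 0.463] circ [0.5505 0.4208 0.0413] 277
b
[... 677 characters left out ...]
an scene ztop 0.1534 mean [ 0.7414 -0.226 ] ext [ 0.717 -0.251] [ 0.766 -0.202] circ [ 0.7414 -0.2264  0.0177] 238
gland/fit scene ztop 0.1449 mean [ 0.5166 -0.1095] ext [ 0.5   -0.126] [ 0.527 -0.1  ] circ [38.9914 47.6645 61.3401] 39
   band 0.02 [ 0.5348 -0.1045  0.0275] 80
   band 0.045 [ 0.5024 -0.1268  0.0368] 154
   band 0.074 [ 0.5005 -0.1287  0.0268] 136
   band 0.12 [ 0.5039 -0.1239  0.0201] 94
gland/fit side ztop 0.1222 mean [ 0.4893 -0.1379] ext [ 0.481 -0.146] [ 0.507 -0.122] circ [ 0.4994 -0.1263  0.0179] 48
   band 0.02 [ 0.4992 -0.126   0.0378] 146
   band 0.045 [ 0.4995 -0.1261  0.0377] 201
   band 0.074 [ 0.4995 -0.1263  0.0262] 198
   band 0.12 [ 0.4998 -0.1257  0.0186] 32
```

```bash
python3 - <<'E'
import cv2,numpy as np
a=cv2.imread("pics/scene0.png")[115:220,225:330];b=cv2.imread("pics/side0.png")[205:310,260:365]
cv2.imwrite("pics/c1.png",np.hstack([cv2.resize(x,(400,400),interpolation=cv2.INTER_CUBIC) for x in(a,b)]))
E
```

```text
(no output)
```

View pics/c1.png

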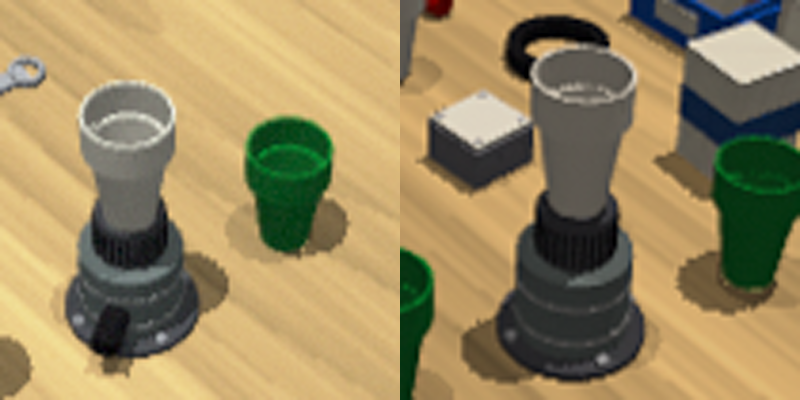

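The crops confirm the cup standing on the ribbed cap, with the gland on the robot-left and forward side. From both cameras averaged, the parked rim is at about (0.501,-0.1245), the cap axis at about (0.500,-0.127), and the twin at about (0.581,0.2095). The heights agree with the given sizes. I'll go over the twin first and refine with the wrist camera.

jog_arm(increments="0 0 0 0 0 -9.2 1; 0 0 0 0 0 -9.2 1; -1 -1 0 0 0 0 1; -1 -1 0 0 0 0 1; -1 -1 0 0 0 0 1; -1 -1 0 0 0 0 1; -1 -1 0 0 0 0 1; -1 -1 0 0 0 0 1", grip_force=30)

```text
time: 1.15
tcp_pos: [0.3774, 0.4123, 0.231]
ee_rot: [-0.001, 1.0, -0.0, -0.0]
force: [-0.5, 0.1, -0.0]
grip_width: 0.0854
gripper_force: 0.0
```

jog_arm(increments="-1 -1 0 0 0 0 1; -1 -1 0 0 0 0 1; -1 -1 0 0 0 0 1; -1 -1 0 0 0 0 1; -1 -1 0 0 0 0 1; -1 -1 0 0 0 0 1; -0.8 -0.8 0 0 0 0 1; 0 0 0 0 0 0 1")

```text
time: 2.15
tcp_pos: [0.5823, 0.2079, 0.2308]
ee_rot: [0.001, 1.0, -0.0, -0.0]
force: [0.4, 0.2, -0.1]
grip_width: 0.0851
gripper_force: 0.0
```

```bash
cat >> h.py <<'E'
from scipy.optimize import least_squares
def fit(X):
    return least_squares(lambda p:np.hypot(X[:,0]-p[0],X[:,1]-p[1])-p[2],[*np.median(X,0),.03],loss="soft_l1",f_scale=.001).x
def pose():
    s=arm.read_state();m=R.from_quat(s["ee_rot"])
    print("t",round(s["time"],2),"tcp",s["tcp_pos"].round(4),"tool z",m.as_matrix()[:,2].round(4),"yaw x",np.degrees(np.arctan2(m.as_matrix()[1,0],m.as_matrix()[0,0])).round(2),"F",s["force"].round(1),"T",s["torque"].round(2),"w",round(s["grip_width"],4),"gf",round(s["gripper_force"],1),"q6",round(s["qpos"][5],2)); return s
def rim(f,xy,zr,r=.045,dz=.005):
    P=cloud(f).reshape(-1,3);P=P[np.isfinite(P[:,0])]
    P=P[np.hypot(P[:,0]-xy[0],P[:,1]-xy[1])<r]
    zt=np.percentile(P[P[:,2]<zr+.01][:,2],99.5); T=P[abs(P[:,2]-zr)<dz]
    print("zt",zt.round(4),"circ",fit(T[:,:2]).round(4),"ext mid",((T[:,:2].min(0)+T[:,:2].max(0))/2).round(4),len(T)); return T
E
python3 - <<'E'
from h import *
pose(); f=grab("wrist"); cv2.imwrite("pics/w1.png",f["pixels"])
rim(f,(.581,.21),.095); rim(f,(.581,.21),.075)
print(f["mount"].round(3))
E
```

```text
t 2.15 tcp [0.5823 0.2079 0.2308] tool z [-2.e-04 -5.e-04 -1.e+00] yaw x 179.89 F [ 0.4  0.2 -0.1] T [-0.01 -0.03 -0.  ] w 0.0851 gf 0.0 q6 -1.3
zt 0.0955 circ [0.5823 0.2091 0.0304] ext mid [0.5827 0.2091] 660
zt 0.0841 circ [0.5813 0.2091 0.0303] ext mid [0.5816 0.2092] 287
[[ 0.    -0.962 -0.273  0.068]
 [ 1.     0.     0.    -0.001]
 [-0.    -0.273  0.962 -0.142]
 [ 0.     0.     0.     1.   ]]
```

View pics/w1.png

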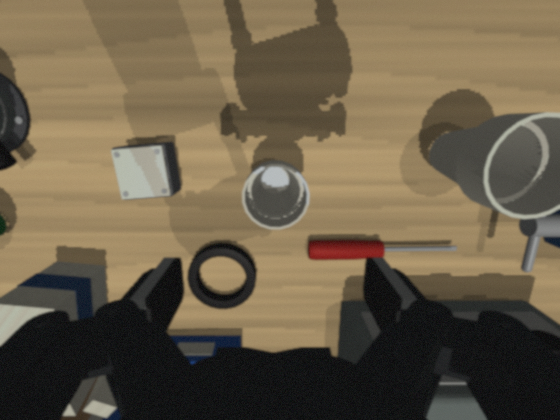

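The wrist view shows the twin's rim centred at (276,197), the junction box at left, the tape roll below it and the screwdriver at right. The finger tips are at about (182,262) and (365,262). The wrist camera puts the twin at (0.5823,0.2091) with its rim at 0.095, which is consistent. Next I'll go over the parked cup at the same relative height.

jog_arm(increments="0.2 -0.9 -0.6 0 0 0 1; 0.2 -0.9 -0.6 0 0 0 1; 0.2 -1 -0.6 0 0 0 1; 0.2 -1 -0.6 0 0 0 1; 0.2 -1 -0.6 0 0 0 1; 0.2 -1 -0.53 0 0 0 1; 0.3 -1 0 0 0 0 1; 0.3 -1 0 0 0 0 1")

```text
time: 3.2
tcp_pos: [0.5264, -0.0237, 0.3373]
ee_rot: [-0.002, 1.0, 0.0, 0.0]
force: [0.3, 1.0, -0.5]
grip_width: 0.0852
gripper_force: 0.0
```

jog_arm(increments="0.3 -1 0 0 0 0 1; 0.3 -1 0 0 0 0 1; 0.3 -1 0 0 0 0 1; 0 -0.28 0 0 0 0 1; 0 0 0 0 0 0 1")

```text
time: 3.82
tcp_pos: [0.5005, -0.1218, 0.3371]
ee_rot: [-0.001, 1.0, 0.0, 0.0]
force: [1.0, 0.3, -0.5]
grip_width: 0.0852
gripper_force: 0.0
```

```bash
python3 - <<'E'
from h import *
s=pose(); f=grab("wrist"); cv2.imwrite("pics/w2.png",f["pixels"])
rim(f,(.501,-.125),.201); rim(f,(.501,-.125),.181)
# cap ring: points between z .095 and .106
P=cloud(f).reshape(-1,3);P=P[np.isfinite(P[:,0])]
Q=P[(abs(P[:,2]-.088)<.016)&(np.hypot(P[:,0]-.5,P[:,1]+.127)<.04)];print("cap",len(Q),Q.mean(0) if len(Q) else "")
Rm=R.from_quat(s["ee_rot"]).as_matrix();L=(P-s["tcp_pos"])@Rm
for sg in(-1,1):
    K=L[(L[:,1]*sg>.03)&(L[:,1]*sg<.075)&(abs(L[:,0])<.03)&(L[:,2]>-.06)&(L[:,2]<.02)]
    print(sg,len(K),"min",K.min(0).round(4),"max",K.max(0).round(4)) if len(K) else print("none")
E
```

```text
t 3.83 tcp [ 0.5005 -0.1218  0.3371] tool z [ 0.     0.001 -1.   ] yaw x -179.92 F [ 1.   0.3 -0.5] T [ 0.04 -0.01  0.03] w 0.0852 gf 0.0 q6 -1.9
zt 0.2014 circ [ 0.5027 -0.1252  0.0304] ext mid [ 0.5031 -0.1251] 644
zt 0.1903 circ [ 0.5018 -0.1251  0.0303] ext mid [ 0.5019 -0.1252] 283
cap 114 [ 0.47885695 -0.12783016  0.09233537]
-1 3462 min [-0.0132 -0.0738 -0.06  ] max [ 0.0129 -0.0419 -0.0117]
1 3466 min [-0.0128  0.0402 -0.06  ] max [ 0.0129  0.0718 -0.0117]
```

jog_arm(increments="-0.05 -0.08 1 0 0 0 1; 0 0 1 0 0 0 1; 0 0 1 0 0 0 1; 0 0 1 0 0 0 1; 0 0 0.9 0 0 0 1; 0 0 0.5 0 0 0 1; 0 0 0.33 0 0 0 1; 0 0 0 0 0 0 1")

```text
time: 4.88
tcp_pos: [0.502, -0.1247, 0.1651]
ee_rot: [-0.001, 1.0, 0.0, -0.0]
force: [-0.7, -0.8, 0.6]
grip_width: 0.0855
gripper_force: 0.0
```

```bash
python3 - <<'E'
from h import *
s=pose(); f=grab("wrist"); cv2.imwrite("pics/w3.png",f["pixels"])
rim(f,(.501,-.125),.201)
E
```

```text
t 4.88 tcp [ 0.502  -0.1247  0.1651] tool z [-5.e-04  3.e-04 -1.e+00] yaw x -179.9 F [-0.7 -0.8  0.6] T [ 0.01 -0.07  0.02] w 0.0855 gf 0.0 q6 -1.9
zt 0.2094 circ [ 0.5027 -0.1254  0.0309] ext mid [ 0.4994 -0.125 ] 4232
```

View pics/w3.png

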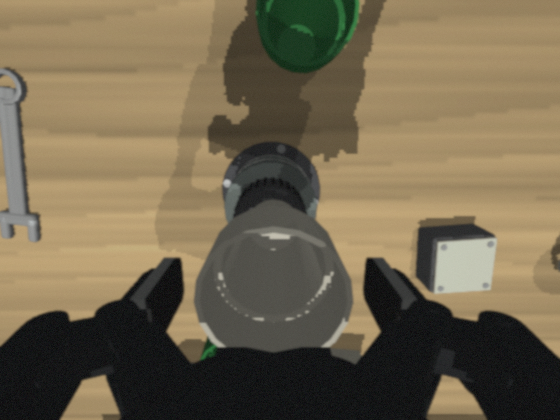

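The cup's rim spans about columns 196 to 352, midway (274) between the fingertips at 182 and 366, so it is well centred. Closing now.

jog_arm(increments="0 0 0 0 0 0 -1; 0 0 0 0 0 0 -1; 0 0 0 0 0 0 -1; 0 0 0 0 0 0 -1; 0 0 0 0 0 0 -1; 0 0 0 0 0 0 -1", grip_force=30)

```text
time: 5.68
tcp_pos: [0.5031, -0.1254, 0.1667]
ee_rot: [-0.001, 1.0, -0.0, 0.001]
force: [0.4, 0.9, 5.6]
grip_width: 0.0643
gripper_force: 33.6
```

```bash
python3 - <<'E'
from h import *
pose()
E
```

```text
t 5.67 tcp [ 0.5031 -0.1254  0.1667] tool z [ 2.8e-03 -8.0e-04 -1.0e+00] yaw x -179.93 F [0.4 0.9 5.6] T [ 0.11 -0.03  0.03] w 0.0643 gf 33.6 q6 -1.9
```

jog_arm(increments="0 0 -0.3 0 0 0 -1; 0 0 -0.7 0 0 0 -1; 0 0 -1 0 0 0 -1; 0 0 -1 0 0 0 -1; 0 0 0 0 0 0 -1")

```text
time: 6.3
tcp_pos: [0.5036, -0.1257, 0.258]
ee_rot: [-0.001, 1.0, -0.001, 0.003]
force: [0.5, 0.8, -1.1]
grip_width: 0.0642
gripper_force: 33.3
```

```bash
cat >> h.py <<'E'
def held(s,f,lo,hi,r=.05):
    P=cloud(f).reshape(-1,3);P=P[np.isfinite(P[:,0])]
    Q=P-s["tcp_pos"]; 
    return P[(np.hypot(Q[:,0],Q[:,1])<r)&(Q[:,2]>lo)&(Q[:,2]<hi)]
E
python3 - <<'E'
from h import *
s=pose()
for n in("scene","side","wrist"):
    f=grab(n); cv2.imwrite(f"pics/held_{n}.png",f["pixels"]); M=cloud(f)
    for lo,hi in((-.06,-.045),(-.05,-.03),(-.03,-.01),(-.01,.005)):
        Q=held(s,f,lo,hi)
        if len(Q)>20: print(n,lo,fit(Q[:,:2]).round(4),len(Q),"zmin",Q[:,2].min().round(4))
f=grab("scene");s2=eyes.grab_frame("side")["pixels"]
W=np.linalg.inv(f["M"]);p=W[:3,:3]@s["tcp_pos"]+W[:3,3];u,v=int(f["fx"]*p[0]/p[2]+f["cx"]),int(f["fy"]*p[1]/p[2]+f["cy"])
print(u,v);cv2.imwrite("pics/c2.png",np.hstack([cv2.resize(x,(400,400),interpolation=cv2.INTER_CUBIC) for x in (f["pixels"][max(v-60,0):v+80,u-70:u+70],s2[140:310,230:400])]))
E
```

```text
t 6.3 tcp [ 0.5036 -0.1257  0.258 ] tool z [ 0.0052 -0.0019 -1.    ] yaw x -179.93 F [ 0.5  0.8 -1.1] T [-0.01  0.    0.02] w 0.0642 gf 33.3 q6 -1.9
scene -0.06 [185.9876 225.9415 292.4063] 53 zmin 0.1988
scene -0.05 [ 0.5028 -0.1265  0.0216] 80 zmin 0.2082
scene -0.03 [ 0.503  -0.1264  0.024 ] 97 zmin 0.2286
scene -0.01 [ 0.5035 -0.1255  0.0253] 100 zmin 0.2481
side -0.06 [-310.601  -308.516   438.0353] 83 zmin 0.1982
side -0.05 [ 0.5004 -0.1238  0.0215] 125 zmin 0.208
side -0.03 [ 0.5002 -0.1244  0.024 ] 144 zmin 0.2282
side -0.01 [ 0.5004 -0.1234  0.0275] 119 zmin 0.248
wrist -0.06 [ 0.5005 -0.1251  0.0188] 871 zmin 0.198
wrist -0.05 [ 0.5008 -0.1252  0.0203] 1417 zmin 0.208
wrist -0.03 [ 0.5015 -0.1254  0.0225] 2240 zmin 0.228
wrist -0.01 [ 0.4991 -0.1256  0.0274] 4167 zmin 0.248
256 127
```

View pics/c2.png

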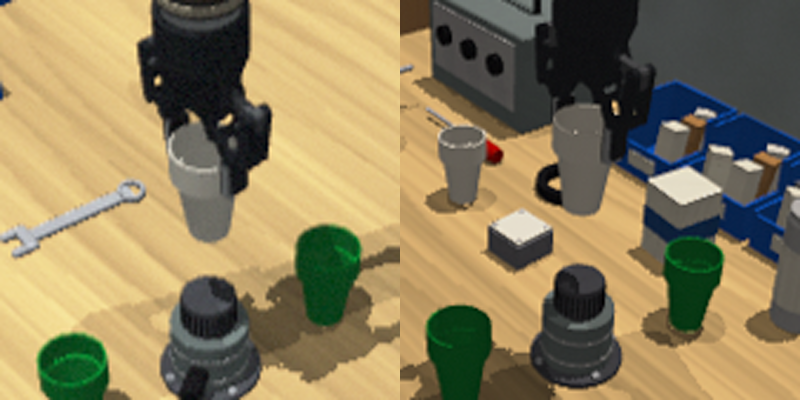

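The cup is held upright, clear of the cap, and the cap is still seated. The cup-to-twin displacement agrees across all three cameras at (0.0795, 0.334). Moving over the twin.

jog_arm(increments="-0.2 0.6 0 0 0.2 0 -1; -0.25 0.9 0 0 0 0 -1; -0.25 1 0 0 0 0 -1; -0.25 1 0 0 0 0 -1; -0.25 1 0 0 0 0 -1; -0.25 1 0 0 0 0 -1; -0.25 1 0 0 0 0 -1; -0.25 1 0 0 0 0 -1")

```text
time: 7.55
tcp_pos: [0.5595, 0.1009, 0.2535]
ee_rot: [-0.001, 1.0, -0.0, -0.003]
force: [0.2, -0.5, -0.8]
grip_width: 0.0644
gripper_force: 33.3
```

jog_arm(increments="-0.25 1 0 0 0 0 -1; -0.25 1 0 0 0 0 -1; -0.2 1 0 0 0 0 -1; 0 0.66 0.5 0 0 0 -1; 0 0 0.8 0 0 0 -1; 0 0 0.8 0 0 0 -1; 0 0 0.5 0 0 0 -1; 0 0 0 0 0 0 -1")

```text
time: 8.55
tcp_pos: [0.5789, 0.2091, 0.1744]
ee_rot: [-0.001, 1.0, -0.001, -0.004]
force: [0.0, 0.8, -1.2]
grip_width: 0.0645
gripper_force: 33.3
```

```bash
cat > m.py <<'E'
from h import *
s=pose()
for n in("scene","side","wrist"):
    f=grab(n); cv2.imwrite(f"pics/hov_{n}.png",f["pixels"]); P=cloud(f).reshape(-1,3);P=P[np.isfinite(P[:,0])]
    P=P[(np.hypot(P[:,0]-.581,P[:,1]-.2095)<.045)]
    for z0,z1 in((.07,.094),(.112,.128),(.125,.145),(.145,.165)):
        Q=P[(P[:,2]>z0)&(P[:,2]<z1)]
        if len(Q)>25: print(n,z0,fit(Q[:,:2]).round(4),len(Q))
f=grab("scene")["pixels"][190:330,260:400];g=grab("side")["pixels"][120:240,190:310]
cv2.imwrite("pics/c3.png",np.hstack([cv2.resize(x,(400,400),interpolation=cv2.INTER_CUBIC) for x in (f,g)]))
E
python3 m.py
```

```text
t 8.55 tcp [0.5789 0.2091 0.1744] tool z [-0.0083 -0.0015 -1.    ] yaw x -179.94 F [ 0.   0.8 -1.2] T [-0.03 -0.04 -0.04] w 0.0645 gf 33.3 q6 -1.3
scene 0.07 [0.5831 0.2096 0.0304] 216
scene 0.112 [459.3851 387.5933 600.4586] 37
scene 0.125 [0.5783 0.2091 0.0205] 84
scene 0.145 [0.5792 0.2089 0.023 ] 173
side 0.07 [0.5795 0.2093 0.0306] 238
side 0.112 [-171.3792 -279.4679  328.298 ] 43
side 0.125 [0.5772 0.2111 0.0208] 71
side 0.145 [0.5771 0.2099 0.0232] 79
wrist 0.07 [0.5805 0.2091 0.0295] 456
wrist 0.112 [0.5786 0.2097 0.0171] 963
wrist 0.125 [0.5801 0.2095 0.0198] 1282
wrist 0.145 [0.5811 0.2093 0.0218] 1944
```

View pics/c3.png

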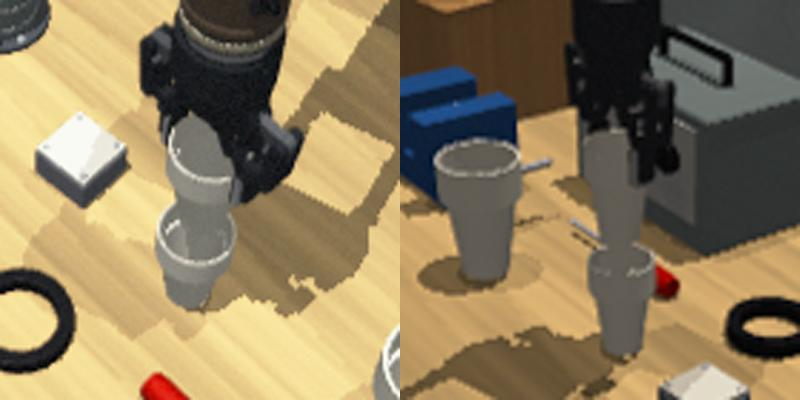

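The view shows the cup hovering just over the twin, its foot slightly toward −x. The fits give about +2.8 mm in x still to go and a 0.5° tool tilt. I'll correct both and remeasure.

jog_arm(increments="-0.09 0 0 -0.1 -0.45 0 -1; 0 0 0 0 0 0 -1; 0 0 0 0 0 0 -1")

```text
time: 9.18
tcp_pos: [0.5835, 0.2098, 0.1772]
ee_rot: [-0.001, 1.0, 0.001, 0.002]
force: [-0.2, -0.5, -0.1]
grip_width: 0.0642
gripper_force: 33.3
```

```bash
python3 m.py
```

```text
t 9.18 tcp [0.5835 0.2098 0.1772] tool z [ 0.0046  0.0018 -1.    ] yaw x -179.93 F [-0.2 -0.5 -0.1] T [-0.01 -0.01 -0.01] w 0.0642 gf 33.3 q6 -1.3
scene 0.07 [0.5831 0.2096 0.0302] 210
scene 0.112 [135.3034  91.0579 162.4733] 29
scene 0.125 [0.5828 0.2093 0.0208] 68
scene 0.145 [0.5839 0.2097 0.0225] 164
side 0.07 [0.5795 0.2098 0.0304] 244
side 0.112 [0.5807 0.2108 0.0178] 43
side 0.125 [0.581  0.2111 0.0205] 69
side 0.145 [0.5815 0.2108 0.0237] 85
wrist 0.07 [0.5806 0.2092 0.0296] 497
wrist 0.112 [0.5814 0.2099 0.0172] 964
wrist 0.125 [0.5828 0.2097 0.0198] 1274
wrist 0.145 [0.5836 0.2095 0.0218] 1941
```

jog_arm(increments="0 0 0 0 0 0 -1; 0 0 0 0 0 0 -1")

```text
time: 9.68
tcp_pos: [0.5834, 0.2099, 0.177]
ee_rot: [-0.001, 1.0, 0.001, 0.002]
force: [0.3, 0.4, -0.2]
grip_width: 0.0645
gripper_force: 33.3
```

```bash
python3 -c "
from h import *
pose()"
```

```text
t 9.68 tcp [0.5834 0.2099 0.177 ] tool z [ 0.0043  0.0017 -1.    ] yaw x -179.92 F [ 0.3  0.4 -0.2] T [ 0.   -0.01  0.01] w 0.0645 gf 33.3 q6 -1.3
```

jog_arm(increments="0 0 0 0 0 0 -1; 0 0 0 0 0 0 -1")

```text
time: 9.93
tcp_pos: [0.5835, 0.2098, 0.177]
ee_rot: [-0.001, 1.0, 0.001, 0.002]
force: [0.8, -0.1, -0.7]
grip_width: 0.064
gripper_force: 33.3
```

```bash
python3 -c "
from h import *
pose()"
```

```text
t 9.93 tcp [0.5835 0.2098 0.177 ] tool z [ 0.0044  0.0017 -1.    ] yaw x -179.92 F [ 0.8 -0.1 -0.7] T [ 0.01  0.06 -0.01] w 0.064 gf 33.3 q6 -1.3
```

jog_arm(increments="0.033 -0.01 0 0.1 0.25 0 -1; 0 0 0 0 0 0 -1; 0 0 0 0 0 0 -1; 0 0 0 0 0 0 -1")

```text
time: 10.42
tcp_pos: [0.5825, 0.2095, 0.177]
ee_rot: [-0.001, 1.0, -0.0, -0.0]
force: [-0.6, 0.2, -0.1]
grip_width: 0.0643
gripper_force: 33.3
```

```bash
cat > k.py <<'E'
from h import *
s=pose(); zf=s["tcp_pos"][2]-.059
allr={}
for n in("scene","side","wrist"):
    f=grab(n);P=cloud(f).reshape(-1,3);P=P[np.isfinite(P[:,0])]
    P=P[np.hypot(P[:,0]-.5815,P[:,1]-.2095)<.04]
    C=P[(P[:,2]>zf+.006)&(P[:,2]<zf+.052)]
    def g(p):
        h=C[:,2]-zf-p[4]; zz=C[:,2]-(zf+.03)
        return np.hypot(C[:,0]-p[0]-p[2]*zz,C[:,1]-p[1]-p[3]*zz)-(.0185+.009*h/.065)
    o=least_squares(g,[.5815,.2095,0,0,0],loss="soft_l1",f_scale=.001)
    B=P[(P[:,2]>.07)&(P[:,2]<.097)]; t=fit(B[:,:2])
    o2=least_squares(lambda p:g([*p,0]),[.5815,.2095,0,0],loss="soft_l1",f_scale=.001)
    print(n,"cup",o.x.round(4),len(C),"notz",o2.x.round(4),"twin",t.round(4),"d",(t[:2]-o.x[:2]).round(4))
E
python3 k.py
```

```text
t 10.43 tcp [0.5825 0.2095 0.177 ] tool z [-0. -0. -1.] yaw x -179.92 F [-0.6  0.2 -0.1] T [ 0.06 -0.02 -0.06] w 0.0643 gf 33.3 q6 -1.3
scene cup [0.5827 0.2096 0.014  0.0033 0.0072] 286 notz [0.5824 0.2095 0.0438 0.0279] twin [0.583  0.2095 0.0303] d [ 0.0003 -0.0001]
side cup [ 0.5804  0.2113  0.005  -0.0079 -0.0011] 180 notz [ 0.5803  0.2111  0.0053 -0.0084] twin [0.5795 0.2096 0.0305] d [-0.0009 -0.0017]
wrist cup [ 5.823e-01  2.092e-01  5.000e-04 -8.700e-03  1.220e-02] 3944 notz [ 0.5804  0.2092 -0.0098 -0.0083] twin [0.581  0.209  0.0297] d [-0.0013 -0.0002]
```

jog_arm(increments="0.01 -0.01 0.4 0 0 0 -1; 0 0 0.4 0 0 0 -1; 0 0 0.4 0 0 0 -1; 0 0 0.4 0 0 0 -1; 0 0 0.3 0 0 0 -1; 0 0 0.1 0 0 0 -1; 0 0 0 0 0 0 -1; 0 0 0 0 0 0 -1")

```text
time: 11.58
tcp_pos: [0.5827, 0.2094, 0.1176]
ee_rot: [-0.001, 1.0, 0.0, 0.001]
force: [0.5, -0.1, -0.2]
grip_width: 0.0644
gripper_force: 33.3
```

```bash
python3 -c "
from h import *
pose()
for n,xy in(('scene',(.5828,.2095)),('side',(.5795,.2096))):
    f=grab(n);P=cloud(f).reshape(-1,3);P=P[np.isfinite(P[:,0])];P=P[np.hypot(P[:,0]-xy[0],P[:,1]-xy[1])<.04]
    for a,b in((.07,.092),(.1,.115),(.126,.15)):
        Q=P[(P[:,2]>a)&(P[:,2]<b)];Q=Q[np.hypot(*(Q[:,:2]-xy).T)<.0335];print(n,a,fit(Q[:,:2]).round(4),len(Q))
"
```

```text
t 11.57 tcp [0.5827 0.2094 0.1176] tool z [ 1.2e-03  3.0e-04 -1.0e+00] yaw x -179.92 F [ 0.5 -0.1 -0.2] T [-0.03 -0.02  0.02] w 0.0644 gf 33.3 q6 -1.3
scene 0.07 [0.5867 0.2116 0.0264] 207
scene 0.1 [0.5827 0.2092 0.0241] 119
scene 0.126 [0.5835 0.2091 0.0302] 207
side 0.07 [0.5791 0.2094 0.0301] 145
side 0.1 [0.5795 0.21   0.0243] 57
side 0.126 [0.5795 0.2091 0.0305] 166
```

Aligned within 0.5 mm, and there is no contact force yet. Going on down slowly.

jog_arm(increments="0.01 0.01 0.2 0 0 0 -1; 0 0 0.2 0 0 0 -1; 0 0 0.2 0 0 0 -1; 0 0 0.12 0 0 0 -1; 0 0 0 0 0 0 -1; 0 0 0 0 0 0 -1")

```text
time: 12.42
tcp_pos: [0.582, 0.2096, 0.0955]
ee_rot: [-0.001, 1.0, 0.0, 0.0]
force: [-0.2, -0.4, -0.9]
grip_width: 0.0644
gripper_force: 33.3
```

jog_arm(increments="0 0 0.05 0 0 0 -1; 0 0 0.05 0 0 0 -1; 0 0 0 0 0 0 -1")

```text
time: 12.8
tcp_pos: [0.5819, 0.2095, 0.0923]
ee_rot: [-0.001, 1.0, -0.0, 0.0]
force: [0.5, -0.1, -0.3]
grip_width: 0.0641
gripper_force: 33.3
```

jog_arm(increments="0 0 0.04 0 0 0 -1; 0 0 0.03 0 0 0 -1; 0 0 0 0 0 0 -1")

```text
time: 13.18
tcp_pos: [0.5822, 0.2095, 0.0909]
ee_rot: [-0.001, 1.0, -0.0, 0.0]
force: [-0.1, -1.6, 3.0]
grip_width: 0.0642
gripper_force: 33.6
```

jog_arm(increments="0 0 0.03 0 0 0 -1; 0 0 0.03 0 0 0 -1; 0 0 0 0 0 0 -1")

```text
time: 13.55
tcp_pos: [0.5829, 0.2093, 0.0907]
ee_rot: [-0.001, 1.0, -0.0, 0.001]
force: [-2.4, -3.0, 10.6]
grip_width: 0.0645
gripper_force: 34.2
```

Contact at TCP z of 0.0908 matches the home height (foot at 0.030). Verifying by rim height before I release.

```bash
cat > n.py <<'E'
from h import *
pose()
for n,xy in(('scene',(.5828,.2095)),('side',(.5795,.2096)),('wrist',(.5823,.2093))):
    f=grab(n);P=cloud(f).reshape(-1,3);P=P[np.isfinite(P[:,0])];P=P[np.hypot(P[:,0]-xy[0],P[:,1]-xy[1])<.034]
    for a,b in((.02,.06),(.067,.09),(.1,.13)):
        Q=P[(P[:,2]>a)&(P[:,2]<b)]; 
        if len(Q)>20: print(n,a,fit(Q[:,:2]).round(4),len(Q),'z99',np.percentile(Q[:,2],99).round(4))
E
python3 n.py
```

```text
t 13.55 tcp [0.5829 0.2093 0.0907] tool z [ 1.8e-03 -6.0e-04 -1.0e+00] yaw x -179.9 F [-2.4 -3.  10.6] T [-0.64  0.34  0.01] w 0.0645 gf 34.2 q6 -1.3
scene 0.02 [0.5832 0.2097 0.0217] 114 z99 0.0587
scene 0.067 [0.5863 0.2113 0.0275] 231 z99 0.0893
scene 0.1 [0.5836 0.2091 0.0302] 247 z99 0.1288
side 0.02 [0.5805 0.2104 0.024 ] 143 z99 0.059
side 0.067 [0.5813 0.2108 0.0319] 129 z99 0.0891
side 0.1 [0.5801 0.2094 0.0305] 193 z99 0.1285
wrist 0.02 [0.5809 0.2089 0.0196] 1974 z99 0.0597
wrist 0.067 [0.5782 0.2088 0.0268] 3777 z99 0.0898
wrist 0.1 [0.582  0.2086 0.0303] 10199 z99 0.1284
```

jog_arm(increments="0 0 -0.01 0 0 0 -1; 0 0 0 0 0 0 0.6; 0 0 0 0 0 0 1; 0 0 0 0 0 0 1; 0 0 0 0 0 0 1; 0 0 0 0 0 0 1; 0 0 0 0 0 0 1")

```text
time: 14.58
tcp_pos: [0.5819, 0.2095, 0.0888]
ee_rot: [-0.001, 1.0, -0.0, -0.0]
force: [-0.1, 0.5, 0.2]
grip_width: 0.0855
gripper_force: 0.0
```

jog_arm(increments="0 0 -0.3 0 0 0 1; 0 0 -0.6 0 0 0 1; 0 0 -1 0 0 0 1; 0 0 -1 0 0 0 1; 0 0 -1 0 0 0 1; 0 0 -0.7 0 0 0 1; 0 0 0 0 0 0 1; 0 0 0 0 0 0 1")

```text
time: 15.58
tcp_pos: [0.5815, 0.2094, 0.2267]
ee_rot: [-0.001, 1.0, -0.0, -0.0]
force: [0.2, -0.9, -1.0]
grip_width: 0.0854
gripper_force: 0.0
```

```bash
python3 n.py; python3 - <<'E'
from h import *
f=grab("scene")["pixels"][210:310,270:370];g=grab("side")["pixels"][150:240,210:300]
w=grab("wrist")["pixels"][100:300,180:380]
cv2.imwrite("pics/c4.png",np.hstack([cv2.resize(x,(266,266),interpolation=cv2.INTER_CUBIC) for x in (f,g,w)]))
E
```

```text
t 15.57 tcp [0.5815 0.2094 0.2267] tool z [-4.e-04 -1.e-04 -1.e+00] yaw x -179.92 F [ 0.2 -0.9 -1. ] T [-0.01  0.    0.01] w 0.0854 gf 0.0 q6 -1.3
scene 0.02 [0.5834 0.2095 0.0217] 119 z99 0.0598
scene 0.067 [0.586  0.2116 0.0273] 262 z99 0.0897
scene 0.1 [0.583  0.2094 0.0304] 414 z99 0.128
side 0.02 [0.579  0.2095 0.0229] 143 z99 0.0588
side 0.067 [0.5798 0.2107 0.0311] 127 z99 0.0897
side 0.1 [0.58   0.2097 0.0306] 270 z99 0.1247
wrist 0.02 [0.5867 0.2091 0.0147] 1163 z99 0.0595
wrist 0.067 [0.578  0.2091 0.0266] 855 z99 0.0898
wrist 0.1 [0.582  0.209  0.0302] 1685 z99 0.1256
```

View pics/c4.png

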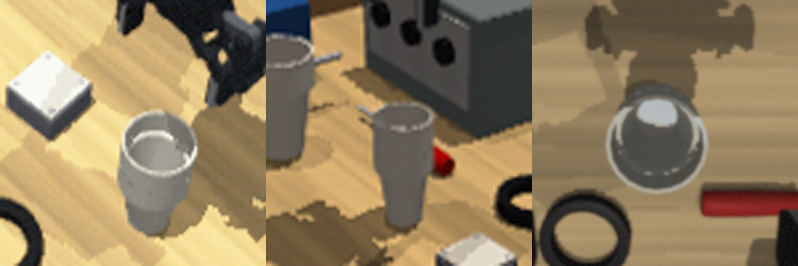

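The parked cup stands nested on the twin with its rim at 0.125. The twin is still at its place: scene fit (0.583,0.2094), as at the start. Next I'll go over the cap.

jog_arm(increments="0.2 -0.8 -0.2 0 0 0 1; 0.25 -1 -0.2 0 0 0 1; 0.25 -1 0 0 0 0 1; 0.25 -1 0 0 0 0 1; 0.25 -1 0 0 0 0 1; 0.25 -1 0 0 0 0 1; 0.25 -1 0 0 0 0 1; 0.25 -1 0 0 0 0 1")

```text
time: 16.88
tcp_pos: [0.5227, -0.0266, 0.2391]
ee_rot: [-0.0, 1.0, -0.0, 0.0]
force: [0.4, 0.4, 1.1]
grip_width: 0.0851
gripper_force: 0.0
```

jog_arm(increments="0.25 -1 0 0 0 0 1; 0.25 -1 0 0 0 0 1; 0.25 -1 0 0 0 0 1; 0 -0.4 0 0 0 0 1; 0 0 0 0 0 0 1; 0 0 0 0 0 0 1")

```text
time: 17.62
tcp_pos: [0.5014, -0.126, 0.2388]
ee_rot: [-0.001, 1.0, 0.0, 0.0]
force: [0.4, -0.1, 0.0]
grip_width: 0.0855
gripper_force: 0.0
```

```bash
python3 - <<'E'
from h import *
s=pose()
for n,xy in(('scene',(.502,-.1262)),('side',(.4995,-.1262)),('wrist',(.501,-.127))):
    f=grab(n);P=cloud(f).reshape(-1,3);P=P[np.isfinite(P[:,0])];Q0=P[np.hypot(P[:,0]-xy[0],P[:,1]-xy[1])<.034]
    T=Q0[(Q0[:,2]>.1)&(Q0[:,2]<.113)];print(n,"top mean",T.mean(0).round(4),"ext mid",((T.min(0)+T.max(0))/2).round(4),"span",np.ptp(T,axis=0).round(4),len(T))
    S=Q0[(Q0[:,2]>.076)&(Q0[:,2]<.1)];print("   side",fit(S[:,:2]).round(4) if len(S)>20 else "",len(S))
    xy=(.582,.2095);K=P[(np.hypot(P[:,0]-xy[0],P[:,1]-xy[1])<.036)&(P[:,2]>.121)]
    if len(K)>30: A=np.c_[K[:,:2]-xy,np.ones(len(K))];print("   nest plane",np.linalg.lstsq(A,K[:,2],rcond=None)[0].round(4))
E
```

```text
t 17.62 tcp [ 0.5014 -0.126   0.2388] tool z [ 0.e+00  6.e-04 -1.e+00] yaw x -179.9 F [ 0.4 -0.1  0. ] T [-0.02 -0.05  0.01] w 0.0855 gf 0.0 q6 -1.9
scene top mean [ 0.503  -0.1251  0.1064] ext mid [ 0.5024 -0.1259  0.1062] span [0.0523 0.0532 0.0118] 246
   side [ 0.5002 -0.1281  0.0263] 120
   nest plane [ 0.0147 -0.0091  0.1249]
side top mean [ 0.497  -0.129   0.1046] ext mid [ 0.4987 -0.1277  0.1037] span [0.0521 0.0531 0.0073] 250
   side [ 0.4994 -0.1262  0.0262] 181
   nest plane [ 0.0092 -0.002   0.1231]
wrist top mean [ 0.5004 -0.1276  0.1052] ext mid [ 0.5012 -0.1275  0.1037] span [0.0513 0.0513 0.0073] 2345
   side [ 0.502  -0.1276  0.0267] 212
```

The cap top is centred at about (0.501,-0.1266) at height 0.106, as it should be, and the nest's rim is level. I'll turn 60° for wrist range while descending around the cap.

jog_arm(increments="0.01 -0.02 0.5 0 0 10 1; 0 0 0.9 0 0 10 1; 0 0 0.9 0 0 10 1; 0 0 0.9 0 0 10 1; 0 0 0.9 0 0 10 1; 0 0 0.7 0 0 10 1; 0 0 0 0 0 0 1; 0 0 0 0 0 0 1")

```text
time: 18.77
tcp_pos: [0.5018, -0.127, 0.0955]
ee_rot: [0.498, 0.867, 0.0, 0.001]
force: [0.0, 0.4, 1.2]
grip_width: 0.0855
gripper_force: 0.0
```

```bash
python3 -c "
from h import *
pose()"
```

```text
t 18.77 tcp [ 0.5018 -0.127   0.0955] tool z [ 1.1e-03 -3.0e-04 -1.0e+00] yaw x 120.25 F [0.  0.4 1.2] T [-0.07 -0.04 -0.01] w 0.0855 gf 0.0 q6 -0.86
```

jog_arm(increments="0.025 -0.015 0.4 0 0 0 1; 0 0 0.42 0 0 0 1; 0 0 0 0 0 0 1; 0 0 0 0 0 0 1")

```text
time: 19.27
tcp_pos: [0.5002, -0.1268, 0.07]
ee_rot: [0.499, 0.866, -0.0, -0.0]
force: [0.1, -0.1, 0.5]
grip_width: 0.0856
gripper_force: 0.0
```

jog_arm(increments="0 0 0 0 0 0 -1; 0 0 0 0 0 0 -1; 0 0 0 0 0 0 -1; 0 0 0 0 0 0 -1; 0 0 0 0 0 0 -1; 0 0 0 0 0 0 -1; 0 0 0 0 0 0 -1", grip_force=60)

```text
time: 20.15
tcp_pos: [0.5011, -0.1271, 0.071]
ee_rot: [0.499, 0.866, 0.0, 0.001]
force: [-0.8, 0.0, 4.8]
grip_width: 0.051
gripper_force: 63.0
```

```bash
python3 -c "
from h import *
pose()"
```

```text
t 20.15 tcp [ 0.5011 -0.1271  0.071 ] tool z [ 1.6e-03 -6.0e-04 -1.0e+00] yaw x 120.08 F [-0.8  0.   4.8] T [-0.    0.09  0.03] w 0.051 gf 63.0 q6 -0.86
```

jog_arm(increments="0 0 0 0 0 -5 -1; 0 0 0 0 0 -5 -1; 0 0 0 0 0 -5 -1; 0 0 0 0 0 -5 -1; 0 0 0 0 0 0 -1")

```text
time: 20.78
tcp_pos: [0.5011, -0.127, 0.071]
ee_rot: [0.341, 0.94, 0.0, 0.001]
force: [1.0, 0.3, 5.8]
grip_width: 0.051
gripper_force: 63.1
```

```bash
python3 -c "
from h import *
pose()"
```

```text
t 20.77 tcp [ 0.5011 -0.127   0.071 ] tool z [ 1.6e-03 -5.0e-04 -1.0e+00] yaw x 140.12 F [1.  0.3 5.8] T [-0.02  0.05  0.05] w 0.051 gf 63.1 q6 -1.21
```

Turned 20° with hardly any torque, which is beyond the wrong-way stop, so this looks like the right way. Turning on toward the stop.

jog_arm(increments="0 0 0 0 0 -6 -1; 0 0 0 0 0 -6 -1; 0 0 0 0 0 -6 -1; 0 0 0 0 0 -6 -1; 0 0 0 0 0 -6 -1; 0 0 0 0 0 -4 -1; 0 0 0 0 0 0 -1; 0 0 0 0 0 0 -1")

```text
time: 21.78
tcp_pos: [0.5011, -0.127, 0.071]
ee_rot: [0.052, 0.999, -0.0, 0.001]
force: [0.6, 0.5, 5.4]
grip_width: 0.0511
gripper_force: 63.1
```

jog_arm(increments="0 0 0 0 0 -4 -1; 0 0 0 0 0 -3 -1; 0 0 0 0 0 0 -1")

```text
time: 22.15
tcp_pos: [0.5011, -0.1269, 0.071]
ee_rot: [-0.01, 1.0, -0.0, 0.001]
force: [0.9, -0.4, 5.5]
grip_width: 0.0513
gripper_force: 63.1
```

```bash
python3 -c "
from h import *
pose()"
```

```text
t 22.15 tcp [ 0.5011 -0.1269  0.071 ] tool z [ 1.7e-03 -4.0e-04 -1.0e+00] yaw x -178.91 F [ 0.9 -0.4  5.5] T [ 0.21 -0.01  0.02] w 0.0513 gf 63.1 q6 -1.92
```

jog_arm(increments="0 0 0 0 0 -2 -1; 0 0 0 0 0 -2 -1; 0 0 0 0 0 0 -1")

```text
time: 22.52
tcp_pos: [0.5012, -0.1269, 0.071]
ee_rot: [-0.044, 0.999, -0.0, 0.001]
force: [0.2, -0.2, 5.3]
grip_width: 0.051
gripper_force: 63.0
```

```bash
python3 -c "
from h import *
pose()"
```

```text
t 22.52 tcp [ 0.5012 -0.1269  0.071 ] tool z [ 1.8e-03 -3.0e-04 -1.0e+00] yaw x -174.91 F [ 0.2 -0.2  5.3] T [0.13 0.02 0.06] w 0.051 gf 63.0 q6 -1.99
```

jog_arm(increments="0 0 0 0 0 -2 -1; 0 0 0 0 0 -2 -1; 0 0 0 0 0 0 -1")

```text
time: 22.9
tcp_pos: [0.5005, -0.1268, 0.0709]
ee_rot: [-0.079, 0.997, 0.0, 0.0]
force: [-1.1, 0.9, 7.3]
grip_width: 0.051
gripper_force: 63.2
```

```bash
python3 -c "
from h import *
pose()"
```

```text
t 22.9 tcp [ 0.5005 -0.1268  0.0709] tool z [ 4.e-04  1.e-04 -1.e+00] yaw x -170.92 F [-1.1  0.9  7.3] T [0.12 0.13 0.03] w 0.051 gf 63.2 q6 -2.06
```

jog_arm(increments="0 0 0 0 0 -2 -1; 0 0 0 0 0 -2 -1; 0 0 0 0 0 0 -1")

```text
time: 23.28
tcp_pos: [0.5003, -0.1267, 0.0709]
ee_rot: [-0.112, 0.994, 0.0, 0.0]
force: [-1.7, -0.1, 7.3]
grip_width: 0.0512
gripper_force: 63.2
```

```bash
python3 -c "
from h import *
s=pose();print(s['joint_efforts'].round(2))"
```

```text
t 23.27 tcp [ 0.5003 -0.1267  0.0709] tool z [ 1.e-04  1.e-03 -1.e+00] yaw x -167.12 F [-1.7 -0.1  7.3] T [-0.05  0.29 -0.66] w 0.0512 gf 63.2 q6 -2.13
[  0.63 -31.93 -19.56  -0.36  -0.54  -0.7 ]
```

The torque jumped to −0.66 N m at about 72°, so that is the firm stop on the right side. I'll ease off 2° and lift gently.

jog_arm(increments="0 0 0 0 0 2 -1; 0 0 0 0 0 0 -1; 0 0 -0.1 0 0 0 -1; 0 0 -0.1 0 0 0 -1; 0 0 -0.1 0 0 0 -1; 0 0 0 0 0 0 -1")

```text
time: 24.02
tcp_pos: [0.4996, -0.1266, 0.0792]
ee_rot: [-0.097, 0.995, 0.0, -0.001]
force: [-0.4, 0.2, -1.0]
grip_width: 0.0511
gripper_force: 63.2
```

```bash
python3 -c "
from h import *
s=pose()"
```

```text
t 24.02 tcp [ 0.4996 -0.1266  0.0792] tool z [-1.5e-03  1.0e-04 -1.0e+00] yaw x -168.88 F [-0.4  0.2 -1. ] T [-0.02 -0.01 -0.  ] w 0.0511 gf 63.2 q6 -2.1
```

jog_arm(increments="0 0 -0.2 0 0 0 -1; 0 0 -0.25 0 0 0 -1; 0 0 -0.3 0 0 0 -1; 0 0 -0.35 0 0 0 -1; 0 0 -0.4 0 0 0 -1; 0 0 -0.35 0 0 0 -1; 0 0 -0.2 0 0 0 -1; 0 0 0 0 0 0 -1")

```text
time: 25.02
tcp_pos: [0.5007, -0.1269, 0.1414]
ee_rot: [-0.097, 0.995, -0.0, 0.001]
force: [-0.1, -0.0, -0.5]
grip_width: 0.0509
gripper_force: 63.2
```

jog_arm(increments="0 0 0 0 0 0 -1; 0 0 0 0 0 0 -1")

```text
time: 25.28
tcp_pos: [0.4998, -0.1266, 0.1401]
ee_rot: [-0.097, 0.995, 0.0, -0.001]
force: [0.3, -0.3, -1.2]
grip_width: 0.0509
gripper_force: 63.2
```

```bash
python3 - <<'E'
from h import *
s=pose()
f=grab("scene");g=grab("side")
for n,f_ in(("scene",f),("side",g)):
    Q=held(s,f_,-.02,.06,.03);print(n,np.percentile(Q[:,2],[1,50,99]).round(4),len(Q))
cv2.imwrite("pics/c5.png",np.hstack([cv2.resize(x,(400,400),interpolation=cv2.INTER_CUBIC) for x in (f["pixels"][90:300,190:400],g["pixels"][140:350,190:400])]))
E
```

```text
t 25.27 tcp [ 0.4998 -0.1266  0.1401] tool z [-1.1e-03  4.0e-04 -1.0e+00] yaw x -168.92 F [ 0.3 -0.3 -1.2] T [ 0.03 -0.01 -0.  ] w 0.0509 gf 63.2 q6 -2.1
scene [0.1409 0.1744 0.1966] 357
side [0.1393 0.1727 0.1986] 472
```

View pics/c5.png

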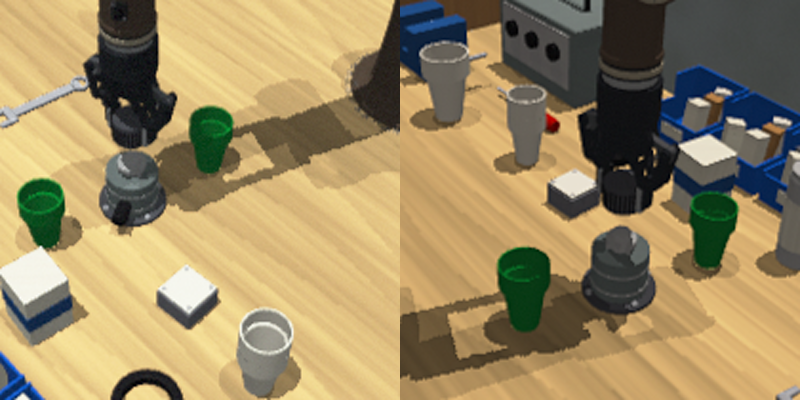

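The picture shows the cap held level above the bare thread stub, with its underside at about 0.140. The cups are nested and upright on the bench and nothing else is disturbed. Handing in.

```bash
python3 -c "
from plant import arm
print(arm.sign_off())"
```

```text
the job is handed in; nothing more can be done
None
```

The parked cup is nested home in its twin, and the cap came off counter-clockwise and is held level about 7 cm above its seat; I handed the job in at about 25 s, and no verdict was returned.

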